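# Tug-check a latched vial cassette and turn it over for a leak test

## Task

The vial cassette latched in the turnover stand is due for its cap leak test. Take it by its handle bar and, while it still lies on its starting side, tug it towards the open, latched end of the stand to confirm that the latch holds, keeping the pull on for about a second; then turn it by that handle fully over to the other side of the stand, so that it lies upside down over the drip tray, and let go. Leave the loose spare cassette where it lies.

Things in the scene. Friction and masses are not known exactly. Their poses are not given: they have to be found in the camera images.
- stand: Fixed turnover stand: white base 200 x 250 x 10 mm, two 97 mm aluminium posts carrying a level hinge axis 85 mm above the bench. Origin: on the bench under the axis' middle. x runs along the axis from the open end with the steel latch hook (-x, nearer the robot) to the closed end; y points to the side where the cradle with the cassette starts; the drip tray (rim 22 mm up) is on the -y side; z up.
- handle (a point): Middle of the latched cassette's handle: steel bar 10 mm thick, 100 mm long, parallel to the hinge axis, 120 mm from it and 60 mm from the cassette; side rods at its ends, 92 mm apart. Slides with the cassette up to 8 mm along the stand's -x against a 1 N/mm spring, then the latch stops it; springs back. Axes: x along the bar, y away from the hinge, z out of the cassette's cover (up at first).
- turnover (a joint): Angle of cradle and cassette about the hinge axis, rad: 0 level on the stand's +y side, cover up; 1.57 handle straight above the axis; 3.14 level on the -y side, upside down, at the end stop. Starts between 0 and 0.3. Friction holds it where it is left; 3 N at the handle turn it, and the bar can roll between fingers. When level the cassette reaches 27 mm above and 25 mm below the axis.
- spare: Loose spare cassette of the same make, not to be used: grey block 104 x 40 x 24 mm with 2 x 6 amber vials, black caps and clear cover, 47 mm high in all, handle bar 80 mm from its middle. Lies beside the stand's -y side, handle pointing away. Origin: middle of its underside; y towards its handle, z up.

How it is judged:
On the way, in this order (a step that is already met when the one before it is completed fails the run):
1. the cassette, still on its starting side, is tugged at least 3 mm out towards the latch and held so for 0.3 s (x of handle in the frame of stand below -0.003 m and value of joint turnover below 0.6 rad), for 0.3 s.
2. the cassette is turned over to within 10 degrees of fully upside down (value of joint turnover above 2.967 rad), for 0.1 s.
At the end, for the whole second after the job is handed in: The cassette lies at rest upside down over the drip tray, within 10 degrees of fully over, let go and sprung back into its seat (within 3 mm) (value of joint turnover above 2.967 rad and velocity of joint turnover between -0.05 and 0.05 rad/s and x of handle in the frame of stand above -0.003 m); the robot touches nothing.
It fails at once if the spare cassette is moved by more than 20 mm (distance of spare from where it was at the start of the episode above 0.02 m).
It also fails if it takes over 43 s, if anything falls off the work surface, if the arm or the gripper's body presses on something with over 40 N, if the wrist force passes 120 N, or if a joint passes its speed limit or range.

## Robot

A 6-joint arm with a two-finger parallel gripper is mounted at the origin on the work surface. World frame = base frame: x ahead of the robot, y to its left, z up, the work surface at z = 0. Lengths are in m, angles in rad, forces in N, time in s.
With the tool pointing down it reaches from about 0.3 to 0.875 m from the base axis. Payload 6.4 kg.
Tool frame: the origin (TCP) lies midway between the tips of the shut fingers; the grasp point (between the pads) lies 19 mm behind it (ctrl.tcp_to_grasp is the distance from the TCP to the grasp point, in m); z points along the fingers, y is the direction in which the jaws open and shut (so a half turn about z gives the same grasp; the last joint's range is limited). The gripper opens to 85 mm and grips with 20 to 120 N. Pads are 22 mm wide; open, the fingers measure 114 mm over their backs; the gripper's body (76 mm by 85 mm) begins 54 mm behind the grasp point. The pads swing forward as they close: fully open they stand 13 mm farther back than shut.
Start: joints at [-1.41, 0.181, 1.607, -0, 1.354, -0.206], TCP at [0.206, -0.537, 0.231] pointing down, gripper open.
Joint ranges: [-2.99, 2.99], [-0.89, 2.07], [0.3, 2.58], [-1.14, 4.28], [0, 2.63], [-3.12, 3.12]. Speed limits (rad/s): [2.57, 2.57, 3.01, 3.14, 3.14, 3.14].

## Interface

Orientations are given as a unit quaternion [w, x, y, z].
In Python, from bench import monitor, imaging, order, spotter, ctrl gives the robot as it stands.
- The arm moves only by the shell command python3 -m pendant 'ROWS'. ROWS is JSON, a list that holds one entry, the list of rows, each a list of 5 numbers: the shift along the world's x, y, z in mm, then the turn about the world's z in degrees, then the finger opening in mm, from 0 to 85.4. A call has 1 to 8 rows; each row shifts and turns the commanded pose from where the row before left it; what a row does not reach is not made up. A row lasts 1/8 s, in which the tool goes at most 62.5 mm and 10.7 degrees, less where a joint would pass 70% of its speed; a pose out of reach is approached as far as the arm can. A call with a gripper value outside its range is refused whole. The fingers move at their own pace and stop on an object; the grip force is fixed at half the most. Time passes only in rows, so rows that do not move let the fingers close. It gives the time, the measured TCP pose, the force and the opening at its end, in the units of the state.
- monitor.get_obs(): the state, without advancing time (a new reading comes with each control period).
- imaging.camera(name): name is "scene" or "top" or "wrist"; returns a dict with "img" (420x560x3 uint8, red, green, blue), "vfov" (degrees; the focal length in pixels is half the picture's height over the tangent of half this angle, whatever the lens; pixels are square), "cx", "cy" (the principal point, pixels), "origin" and "orientation" of the camera in the world. Camera axes: x right, y down, z forward; pixel columns grow to the right and rows downward; lengths in m; the calibration is good to about 2 mm. A picture is of the moment at which its call begins. There is no depth.
- order.hand_in(): hands the job in, once; it reports no verdict.
Trained networks look in the newest picture that a camera, given by its name, has taken for a name from the list of things; names that differ only in an ending like _2 or _b are one class to them, and where a whole thing is asked for, a point or a joint stands for the part that bears it (a point fixed in the world has none). Each returns a list of dicts, best first, with "confidence" (0 to 1); they miss things now and then, are a little off and sometimes report something else, mostly with a low value. They report only what shows in the picture. A call takes as long as a camera call.
- spotter.recognise(camera, thing): "at" ([x, y, z] in m, in the coordinates of the camera as it stood for that picture, good to about 4 mm: the middle of the surface that is visible of it).
- spotter.tip_of(camera, thing): "at" ([x, y, z] in m, in the coordinates of the camera as it stood for that picture, good to about 4 mm: a listed point, or the origin of a listed thing).
The state is a dict: "time_s": time; "q": joint angles; "dq": joint speeds; "joint_efforts": joint torques, N m; "eef_pos": TCP position; "eef_rot": TCP orientation; "wrist_force": force on the tool from outside, world axes, zero at the start; "torque": the same for the moment, N m; "opening": opening from 0.0 (shut) to 1.0 (fully open).
Only numpy, scipy, OpenCV 4.12 (cv2) and the standard library are available. Lean on these libraries where they do the work, as an engineer would, in place of code of your own. Each camera call takes 0.05 s, during which the arm holds its last target. There are 200 camera calls.

## Working session

There is one attempt and no reset: what is moved stays moved. The work goes in short steps, Python scripts to look and compute and a shell command to move; the robot and the scene stay as the last step left them, time stands still between calls to the robot, and variables do not carry over. Pictures are saved under pics/ and viewed, about 8 in all and at most 12, crops included, and the job is handed in when it is done.

```bash
mkdir -p pics; ls; cat > h.py <<'E'
from bench import monitor, imaging, order, spotter, ctrl
import numpy as np, cv2
from scipy.spatial.transform import Rotation as R
def rot(q): return R.from_quat([q[1],q[2],q[3],q[0]]).as_matrix()
def snap(c,save=None):
    d=imaging.camera(c)
    if save: cv2.imwrite('pics/'+save,d['img'][:,:,::-1])
    return d
def world(d,p): return np.array(d['origin'])+rot(d['orientation'])@np.array(p)
def f(d): return d['img'].shape[0]/2/np.tan(np.radians(d['vfov'])/2)
def px(d,p):
    c=rot(d['orientation']).T@(np.array(p)-d['origin']); return c[:2]/c[2]*f(d)+[d['cx'],d['cy']]
def ray(d,u,v,z):
    r=rot(d['orientation'])@np.array([(u-d['cx'])/f(d),(v-d['cy'])/f(d),1]); o=np.array(d['origin']); return o+r*(z-o[2])/r[2]
E
python3 - <<'E'
from h import *
for c in ['top','scene']:
    d=snap(c,c+'1.png')
    for t in ['stand','handle','turnover','spare']:
        for n in ['recognise','tip_of']:
            try: print(c,t,n,[(np.round(world(d,x['at']),3).tolist(),round(x['confidence'],2)) for x in getattr(spotter,n)(c,t)][:3])
            except Exception as e: print(c,t,n,repr(e)[:80])
o=monitor.get_obs(); print(o)
E
```

```text
pics
top stand recognise [([0.545, 0.032, 0.014], 0.88)]
top stand tip_of [([0.55, 0.024, 0.0], 0.58)]
top handle recognise [([0.532, 0.067, 0.113], 0.68), ([0.669, -0.196, 0.047], 0.26)]
top handle tip_of [([0.502, 0.13, 0.095], 0.79)]
top turnover recognise [([0.53, 0.065, 0.097], 0.7)]
top turnover tip_of ValueError('it knows: handle, spare, stand')
top spare recognise [([0.668, -0.196, 0.05], 0.83)]
top spare tip_of [([0.666, -0.192, -0.0], 0.8)]
scene stand recognise [([0.573, 0.069, 0.014], 0.72)]
scene stand tip_of [([0.553, 0.029, 0.0], 0.66)]
scene handle recognise [([0.541, 0.081, 0.093], 0.77)]
scene handle tip_of [([0.503, 0.141, 0.088], 0.91)]
scene turnover recognise [([0.549, 0.076, 0.098], 0.63)]
scene turnover tip_of ValueError('it knows: handle, spare, stand')
scene spare recognise [([0.681, -0.183, 0.027], 0.89)]
scene spare tip_of [([0.669, -0.19, 0.007], 0.91)]
{'time_s': 0.8, 'q': array([-1.41033544e+00,  1.80761164e-01,  1.60701426e+00,  1.10913117e-06,
        1.35378096e+00, -2.06337305e-01]), 'dq': array([0.00041382, 0.00082   , 0.00077566, 0.00144477, 0.00181199,
       0.00084838]), 'joint_efforts': array([-6.22553689e-04, -4.44796944e+01, -3.51659954e+01, -2.54669121e-04,
        7.33909565e-04, -1.50053120e-05]), 'eef_pos': array([ 0.20621061, -0.53676864,  0.23130341]), 'eef_rot': array([1.81415538e-05, 9.83229494e-01, 1.82372592e-01, 1.25494816e-07]), 'wrist_force': array([ 0.15934074, -0.81458622, -0.25744763]), 'torque': array([ 0.0827891 ,  0.02600351, -0.01527625]), 'opening': 1.0044777684166974}
```

View pics/top1.png

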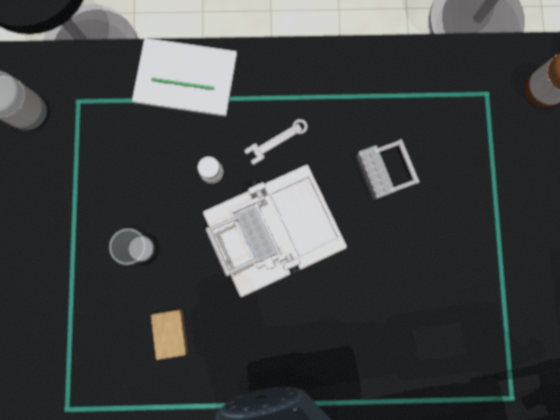

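View pics/scene1.png

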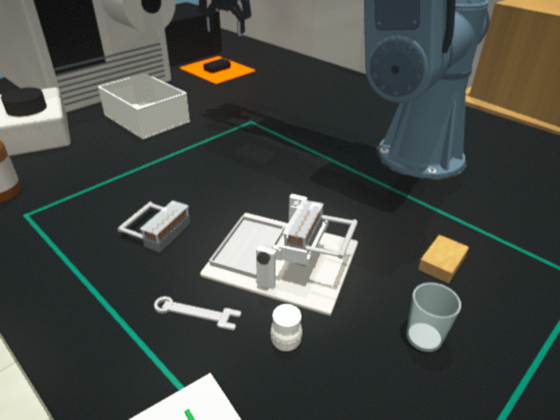

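```bash
python3 - <<'E'
from h import *
d=snap('top')
im=d['img'][150:310,180:360,::-1]
cv2.imwrite('pics/crop1.png',cv2.resize(im,None,fx=4.4,fy=3.75*1,interpolation=cv2.INTER_CUBIC) if 0 else cv2.resize(im,None,fx=3.7,fy=3.7,interpolation=cv2.INTER_CUBIC))
for u,v in [(309,166),(345,243),(240,296),(204,212)]: print(ray(d,u,v,.01).round(3))
print(d['origin'],f(d))
E
```

```text
[ 0.688 -0.055  0.01 ]
[ 0.518 -0.127  0.01 ]
[0.411 0.098 0.01 ]
[0.591 0.174 0.01 ]
[0.46344558 0.01607872 0.9666306 ] 447.06477835691635
```

View pics/crop1.png

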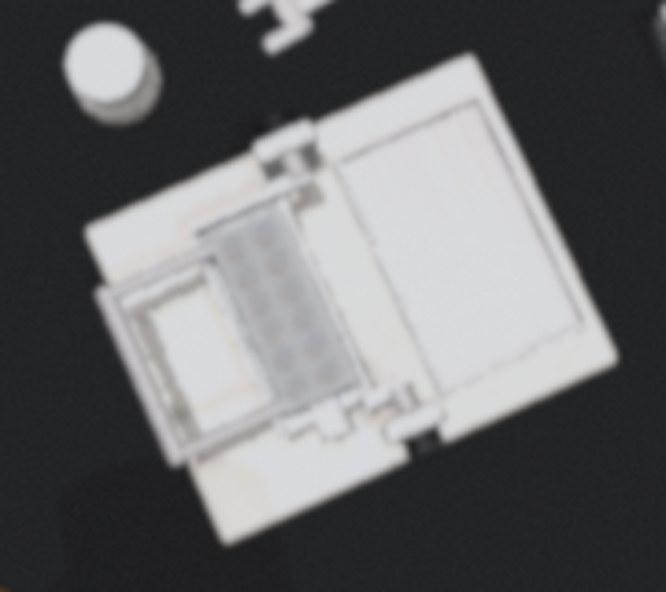

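```bash
cat > geo.py <<'E'
from h import *
d=snap('top')
P=lambda u,v,z: ray(d,u/3.7+180-.5+.5/3.7,v/3.7+150-.5+.5/3.7,z)
c=[P(475,57,.01),P(615,360,.01),P(228,543,.01),P(88,230,.01)]
O=np.mean(c,0)
ya=(c[3]+c[2]-c[0]-c[1])[:2]; xa=(c[0]+c[3]-c[1]-c[2])[:2]
print('O',O.round(4),'len',np.linalg.norm(ya)/2,np.linalg.norm(xa)/2)
ay=np.degrees(np.arctan2(ya[1],ya[0])); ax=np.degrees(np.arctan2(xa[1],xa[0])); yaw=np.radians((ay-90+ax)/2); print(ay,ax,np.degrees(yaw))
X=np.array([np.cos(yaw),np.sin(yaw),0]);Y=np.array([-X[1],X[0],0]);O[2]=0
for z in (.085,.09,.1,.11,.12):
    m=(P(104,292,z)+P(180,462,z))/2; print(z,m.round(4),'stand xy',((m-O)@X).round(4),((m-O)@Y).round(4), 'r', np.hypot((m-O)@Y,z-.085))
b=P(104,292,.1)-P(180,462,.1); print('bar dir',np.degrees(np.arctan2(b[1],b[0])),np.linalg.norm(b))
Rt=rot(monitor.get_obs()['eef_rot']); print('tool y dir',np.degrees(np.arctan2(Rt[1,1],Rt[0,1])), 'grasp',ctrl.tcp_to_grasp)
E
python3 geo.py
```

```text
O [0.5505 0.0223 0.01  ] len 0.24716349001423046 0.19694905522330725
113.64945505320667 23.308309949028825 23.478882501117745
0.085 [0.5026 0.1343 0.085 ] stand xy 0.0006 0.1219 r 0.12185576708314899
0.09 [0.5023 0.1336 0.09  ] stand xy 0.0001 0.1213 r 0.12143220800081679
0.1 [0.5019 0.1323 0.1   ] stand xy -0.0008 0.1203 r 0.12120788319483902
0.11 [0.5014 0.1309 0.11  ] stand xy -0.0017 0.1192 r 0.1218160035433415
0.12 [0.501  0.1296 0.12  ] stand xy -0.0027 0.1182 r 0.12324424713570435
bar dir 23.799983785581848 0.09759476061794023
tool y dir -68.97972788919871 grasp 0.0187
```

```bash
python3 -m pendant '[[[20,48,0,2.5,50],[20,48,0,0,50],[20,48,0,0,50],[20,48,0,0,50],[20,48,0,0,50],[20,48,0,0,50],[20,48,0,0,50],[20,48,0,0,50]]]'
python3 -m pendant '[[[20,48,0,0,50],[20,48,0,0,50],[23,48,0,0,50],[23,48,-10,0,50],[25,47,-10,0,50],[25,47,-10,0,50],[0,0,0,0,50]]]'
python3 - <<'E'
from h import *
d=snap('wrist','wrist1.png')
for n in ['tip_of','recognise']:
  print([(world(d,x['at']).round(4),x['confidence']) for x in getattr(spotter,n)('wrist','handle')])
o=monitor.get_obs(); print(o['time_s'],o['eef_pos'],o['q'],o['wrist_force'])
print(d['origin'],rot(d['orientation']))
E
```

```text
time_s: 1.9
eef_pos: [0.3667, -0.1513, 0.2316]
eef_rot: [0.0, 0.979, 0.204, 0.0]
wrist_force: [1.3, 0.4, 0.6]
opening: 0.587
time_s: 2.78
eef_pos: [0.5024, 0.1361, 0.2001]
eef_rot: [-0.0, 0.979, 0.206, -0.001]
wrist_force: [-0.2, -0.2, -0.9]
opening: 0.583
[(array([0.5091, 0.135 , 0.0932]), 0.55)]
[(array([0.5418, 0.0728, 0.1147]), 0.67)]
2.925 [0.50198843 0.13292431 0.20127386] [ 3.02354902e-02  8.61197156e-02  1.77627773e+00 -3.66633183e-04
  1.27955221e+00  1.19050051e+00] [-0.06670515  0.2853741   0.41837501]
[0.56331021 0.16187376 0.34263811] [[ 0.40330308 -0.88298738 -0.24016642]
 [-0.91506322 -0.38986202 -0.10328073]
 [-0.00243618  0.26142089 -0.96522183]]
```

View pics/wrist1.png

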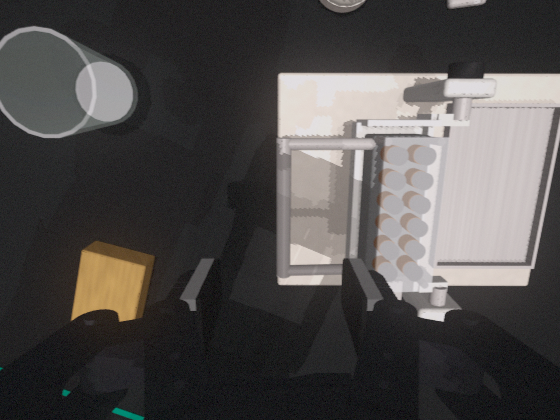

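```bash
python3 - <<'E'
from h import *
d=snap('wrist')
X=np.array([np.cos(np.radians(23.5)),np.sin(np.radians(23.5)),0]);Y=np.array([-X[1],X[0],0]);O=np.array([.5505,.0223,0])
for z in (.08,.09,.1,.11,.12):
    a,b=ray(d,285,140,z),ray(d,283,278,z); m=(a+b)/2
    print(z,m.round(4),((m-O)@X).round(4),((m-O)@Y).round(4),np.linalg.norm(a-b).round(4),np.degrees(np.arctan2(*(a-b)[1::-1])))
E
```

```text
0.08 [0.4989 0.1287 0.08  ] -0.0049 0.1181 0.1065 22.870907710143435
0.09 [0.5014 0.1298 0.09  ] -0.0022 0.1182 0.1024 22.870907710143424
0.1 [0.5038 0.1309 0.1   ] 0.0005 0.1183 0.0984 22.870907710143427
0.11 [0.5062 0.1321 0.11  ] 0.0031 0.1183 0.0944 22.870907710143413
0.12 [0.5086 0.1332 0.12  ] 0.0058 0.1184 0.0903 22.87090771014342
```

```bash
python3 -m pendant '[[[1,-2,-40,0,50],[0,0,-43,0,50],[0,0,-40,0,50],[0,0,0,0,0],[0,0,0,0,0],[0,0,0,0,0],[0,0,0,0,0]]]'
python3 - <<'E'
from h import *
d=snap('wrist','wrist2.png'); snap('scene','scene2.png')
o=monitor.get_obs(); print(o['time_s'],o['eef_pos'],o['wrist_force'],o['torque'],o['opening'])
a=cv2.imread('pics/scene2.png')[160:330,180:380]; b=cv2.imread('pics/wrist2.png')
cv2.imwrite('pics/c2.png',np.hstack([cv2.resize(a,(400,340)),cv2.resize(b,(400,340))]))
E
```

```text
time_s: 3.85
eef_pos: [0.5018, 0.1342, 0.0797]
eef_rot: [-0.003, 0.979, 0.204, -0.0]
wrist_force: [-5.8, 14.8, -1.1]
opening: 0.092
3.95 [0.50179702 0.13425456 0.07971062] [-5.67359612 14.59545338 -1.08482763] [2.31210054 0.99572752 0.02185011] 0.0888188226250769
```

View pics/c2.png

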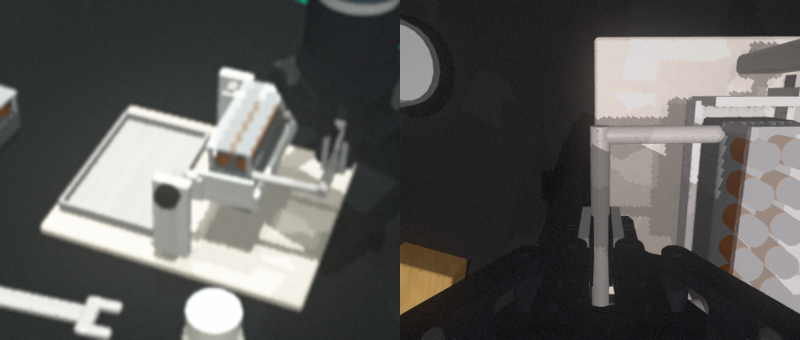

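```bash
python3 -m pendant '[[[-1,3,0,0,0],[-3,-1.3,0,0,0],[-3,-1.3,0,0,0],[-3.2,-1.4,0,0,0],[0,0,0,0,0],[0,0,0,0,0],[0,0,0,0,0],[0,0,0,0,0]]]'
python3 -m pendant '[[[0,0,0,0,0],[0,0,0,0,0],[0,0,0,0,0],[0,0,0,0,0],[0,0,0,0,0],[0,0,0,0,0]]]'
```

```text
time_s: 4.95
eef_pos: [0.4955, 0.1316, 0.0803]
eef_rot: [-0.001, 0.979, 0.203, 0.003]
wrist_force: [3.0, 9.2, -2.4]
opening: 0.09
time_s: 5.7
eef_pos: [0.4955, 0.1316, 0.0804]
eef_rot: [-0.001, 0.979, 0.203, 0.003]
wrist_force: [2.7, 9.9, -2.6]
opening: 0.09
```

```bash
python3 - <<'E'
from h import *
d=snap('scene','scene3.png')
a=cv2.imread('pics/scene2.png')[170:300,230:370]; b=cv2.imread('pics/scene3.png')[170:300,230:370]
cv2.imwrite('pics/c3.png',np.hstack([cv2.resize(a,(400,371),interpolation=2),cv2.resize(b,(400,371),interpolation=2)]))
E
```

```text
(no output)
```

View pics/c3.png

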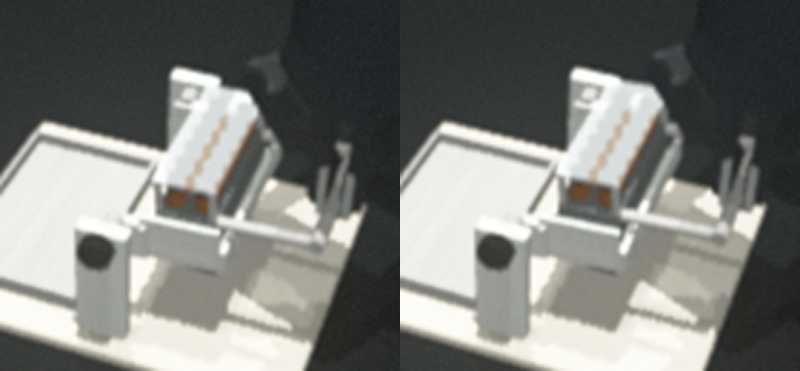

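```bash
python3 -m pendant '[[[3,1.5,0,0,0],[3,1.5,0,0,0],[3,1.5,0,0,0],[0,0,0,0,0],[0,0,0,0,0]]]'
python3 - <<'E'
import numpy as np
t=np.linspace(.11,3.15,25);y=120*np.cos(t);z=120*np.sin(t)
p=np.c_[-.3987*y,.917*y,z].round(1);print(np.diff(p,axis=0).round(1).tolist());print(p[[0,8,16,24]]-p[0])
E
```

```text
time_s: 6.38
eef_pos: [0.5021, 0.1346, 0.0789]
eef_rot: [-0.0, 0.979, 0.204, 0.0]
wrist_force: [-3.8, 1.1, 2.4]
opening: 0.089
[[1.1, -2.4, 14.9], [1.8, -4.1, 14.5], [2.5, -5.8, 13.9], [3.2, -7.3, 12.9], [3.8, -8.8, 11.8], [4.3, -10.0, 10.5], [4.9, -11.2, 9.1], [5.3, -12.2, 7.4], [5.6, -12.9, 5.7], [5.9, -13.5, 3.8], [6.0, -13.8, 2.0], [6.0, -13.9, 0.1], [6.0, -13.8, -1.9], [5.9, -13.5, -3.7], [5.6, -13.0, -5.6], [5.4, -12.2, -7.3], [4.8, -11.3, -8.9], [4.5, -10.1, -10.5], [3.8, -8.8, -11.7], [3.2, -7.5, -12.9], [2.6, -5.8, -13.7], [1.8, -4.3, -14.5], [1.1, -2.5, -14.9], [0.3, -0.7, -15.2]]
[[   0.     0.     0. ]
 [  26.9  -61.8   95. ]
 [  73.3 -168.4   88.1]
 [  95.4 -219.4  -14.2]]
```

```bash
python3 -m pendant '[[[1,-2.5,15,0,0],[2,-4,14.5,0,0],[2.5,-6,14,0,0],[3,-7,13,0,0],[4,-9,12,0,0],[4.3,-10,10.5,0,0],[5,-11,9,0,0],[5.3,-12,7.5,0,0]]]'
```

```text
time_s: 7.38
eef_pos: [0.5284, 0.0782, 0.179]
eef_rot: [-0.004, 0.979, 0.205, 0.001]
wrist_force: [-16.2, 18.9, 32.2]
opening: 0.086
```

```bash
python3 - <<'E'
import numpy as np
t=np.linspace(1.19,3.15,17);y=120*np.cos(t);z=120*np.sin(t)
p=np.c_[-.3987*y,.917*y,z].round(1);print(np.diff(p,axis=0).round(1).tolist());print(p-p[0])
E
python3 -m pendant '[[[3.2,-7.4,11,0,0],[0,0,0,0,0]]]'
```

```text
[[5.6, -12.8, 4.6], [5.7, -13.2, 2.9], [5.9, -13.4, 1.1], [5.8, -13.5, -0.7], [5.8, -13.3, -2.5], [5.6, -12.9, -4.2], [5.4, -12.3, -6.0], [5.0, -11.6, -7.5], [4.6, -10.6, -9.0], [4.2, -9.5, -10.4], [3.6, -8.4, -11.5], [3.0, -6.9, -12.6], [2.4, -5.5, -13.4], [1.7, -4.0, -14.1], [1.0, -2.3, -14.4], [0.3, -0.7, -14.7]]
[[   0.     0.     0. ]
 [   5.6  -12.8    4.6]
 [  11.3  -26.     7.5]
 [  17.2  -39.4    8.6]
 [  23.   -52.9    7.9]
 [  28.8  -66.2    5.4]
 [  34.4  -79.1    1.2]
 [  39.8  -91.4   -4.8]
 [  44.8 -103.   -12.3]
 [  49.4 -113.6  -21.3]
 [  53.6 -123.1  -31.7]
 [  57.2 -131.5  -43.2]
 [  60.2 -138.4  -55.8]
 [  62.6 -143.9  -69.2]
 [  64.3 -147.9  -83.3]
 [  65.3 -150.2  -97.7]
 [  65.6 -150.9 -112.4]]
time_s: 7.62
eef_pos: [0.533, 0.0654, 0.1863]
eef_rot: [0.0, 0.979, 0.203, 0.001]
wrist_force: [-5.7, 1.6, 7.5]
opening: 0.087
```

Forces have relaxed; on along the corrected arc.

```bash
python3 -m pendant '[[[5.6,-13,4.6,0,0],[5.7,-13,3,0,0],[5.9,-13.4,1,0,0],[5.8,-13.5,-0.7,0,0],[5.8,-13.3,-2.5,0,0],[5.6,-13,-4,0,0],[5.4,-12,-6,0,0],[5,-11.6,-7.5,0,0]]]'
```

```text
time_s: 8.62
eef_pos: [0.578, -0.0393, 0.1734]
eef_rot: [0.002, 0.979, 0.204, 0.0]
wrist_force: [-5.3, -2.2, 6.4]
opening: 0.086
```

```bash
python3 -m pendant '[[[4.6,-10.6,-9,0,0],[4.2,-9.5,-10.4,0,0],[3.6,-8.4,-11.5,0,0],[3,-7,-12.6,0,0],[2.4,-5.5,-13.4,0,0],[1.7,-4,-14,0,0],[1,-2.3,-14.4,0,0],[0.3,-0.7,-14.7,0,0]]]'
python3 -m pendant '[[[0,0,-1,0,0],[0,0,0,0,0],[0,0,0,0,0]]]'
python3 - <<'E'
from h import *
d=snap('scene','scene4.png')
cv2.imwrite('pics/c4.png',cv2.resize(d['img'][150:330,120:370,::-1],None,fx=2.6,fy=2.6,interpolation=2))
E
```

```text
time_s: 9.62
eef_pos: [0.5992, -0.0846, 0.0748]
eef_rot: [-0.0, 0.979, 0.204, 0.001]
wrist_force: [-25.9, 1.7, 48.1]
opening: 0.083
time_s: 10.0
eef_pos: [0.5981, -0.085, 0.0749]
eef_rot: [0.0, 0.979, 0.204, -0.0]
wrist_force: [-13.1, -1.4, 29.9]
opening: 0.084
```

View pics/c4.png

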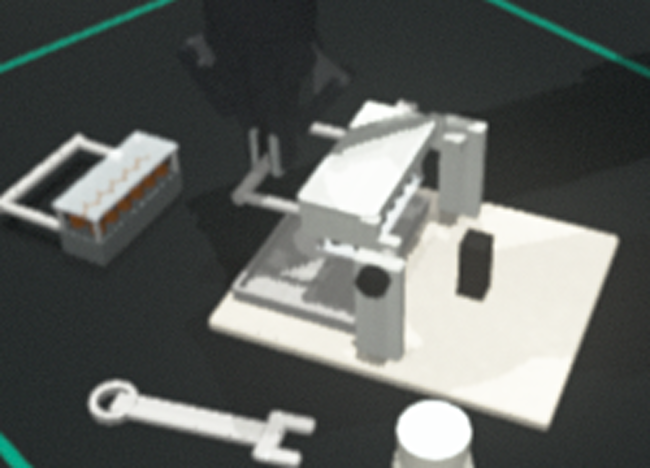

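```bash
python3 -m pendant '[[[0,0,3,0,0],[0,0,0,0,0],[0,0,0,0,45],[0,0,0,0,45],[0,0,0,0,45]]]'
python3 -m pendant '[[[0,0,15,0,45],[0,0,30,0,45],[0,0,40,0,45],[0,0,50,0,45],[0,0,40,0,45],[0,0,0,0,45],[0,0,0,0,45]]]'
python3 - <<'E'
from h import *
d=snap('wrist','wrist5.png'); e=snap('scene','scene5.png')
print([(world(e,x['at']).round(4),x['confidence']) for x in spotter.tip_of('scene','handle')],[(world(e,x['at']).round(4),x['confidence']) for x in spotter.tip_of('scene','spare')])
cv2.imwrite('pics/c5.png',np.hstack([cv2.resize(e['img'][150:330,120:370,::-1],(400,300),interpolation=2),cv2.resize(d['img'][:,:,::-1],(400,300))]))
E
```

```text
time_s: 10.68
eef_pos: [0.5974, -0.0842, 0.0737]
eef_rot: [-0.001, 0.979, 0.204, -0.001]
wrist_force: [0.3, 0.1, 0.6]
opening: 0.531
time_s: 11.55
eef_pos: [0.5977, -0.0848, 0.2498]
eef_rot: [-0.0, 0.979, 0.204, 0.0]
wrist_force: [-0.9, 0.6, 0.1]
opening: 0.528
[(array([ 0.6003, -0.0796,  0.0807]), 0.66)] [(array([ 0.6696, -0.1905,  0.0032]), 0.62)]
```

View pics/c5.png

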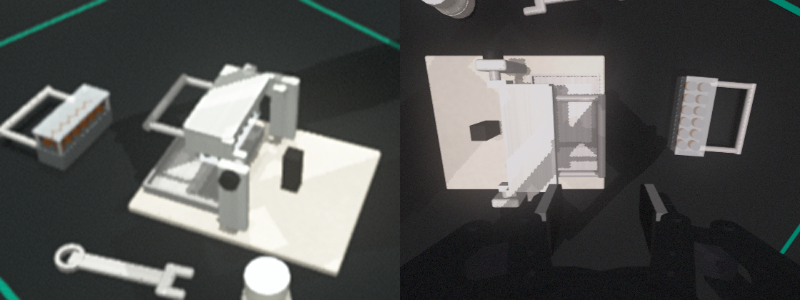

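```bash
python3 -c "
from bench import order; print(order.hand_in())"
```

```text
the job is handed in; nothing more can be done
None
```

I tugged the latched cassette, turned it fully over onto the drip-tray side, released it and handed the job in at about 12 s of the 43 s allowed. No verdict came back.

- **Tug:** I pulled the handle about 6.9 mm towards the latch and held it for about 1 s. The reaction along the pull was about 6.4 N, which matches the 1 N/mm spring. The travel stopped short of the 8 mm latch stop, so the spring took the load and the hook was not pushed hard. I then eased it back.
- **Turn:** My first arc was off by a few millimetres, because the bar sat lower in the pads than I had assumed. The wrist force rose to about 40 N, so I re-fitted the hinge centre and carried on. At the end stop the wrist force reached about 55 N, against the 120 N limit.
- **Last checks:** The handle showed at z ≈ 0.081 m, so the cassette is level upside down. The gripper was about 17 cm above it and the wrist force was near zero. The spare was still at its original spot, within 1–2 mm.
- **Less certain:** The spring-back into the seat was checked only by the network's reading, x ≈ +5 mm on the stand. That is on the right side of the -3 mm limit, but the reading is only good to about 4 mm.

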